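# Bring the bearing ball to its seat

## Task

Clear the ball seat: take the key that lies across it and hang it by its eye over the free post (the other stand already carries the wide aluminium gauge) so that it lies flat on that stand. Then lift the wooden dish by the grip of its bail, keep it level with the steel ball resting in its middle, and turn it a quarter turn so that its spout points along the seat's loading chute towards the cup, the spout's tip over the chute and a few centimetres above it. Do not tip the ball in and do not put the dish down: finish while holding the dish there, still and level, and leave everything else on the bench where it was.

Things in the scene. Friction and masses are not known exactly. Their poses are not given: they have to be found in the camera images.
- seat: Ball seat, fixed: steel block 80 x 80 x 30 mm, round cup (35 mm wide) in the middle of its top. On its -y side a loading chute 46 mm wide sticks out 44 mm (y -40 to -84 mm): floor at z = 30 mm between two guides along y, their tops at z = 42 mm. Origin at the block's underside centre; +y runs along the chute towards the cup.
- seat_mouth (a point): Point on the seat over the middle of the chute, 62 mm to -y of the cup's axis, level with the tops of the guides (42 mm above the bench). Axes as the seat.
- key: Loose steel key, 134 mm long (x from -69 to +65 mm), 8 mm thick, about 120 g, at first flat on the seat's top (30 mm above the bench). Eye end (-x): a 50 x 30 mm plate; the rest a bar 14 mm wide. On top, in the middle, a dark wooden grip: 36 mm along x, 20 mm wide (y), z from 8 to 32 mm; pinch it across y. Origin: underside, below the grip's centre.
- key_eye (a point): Centre of the key's eye (through hole, 19 mm) at its underside: 44 mm to -x of the key's origin.
- stand_a: The free stand, fixed: wooden base 140 (x) x 50 x 14 mm with one upright steel post, 10 mm thick, 50 mm tall above the base (tip 64 mm above the bench), 48 mm to -x of the base's centre. Laid along the base with its eye on the post, the key lies flat on it. Origin at the base's underside centre.
- stand_a_post (a point): Foot of the free stand's post: on its axis, at the top of the base, 14 mm above the bench. Axes as the stand.
- stand_b: The other stand, the same as the free one but occupied: the gauge hangs on its post. The two stands may change places.
- dish: Loose round wooden dish, 124 mm across, rim 28 mm high, about 0.24 kg; floor a shallow cone (1 in 5) with the loose ball in its middle. A steel bail (6 mm wire) spans it along its x, legs at x = -64 and +64 mm. Spout, 32 mm wide, on the +y side. Origin: underside centre. It starts about a quarter turn counter-clockwise (from above) of where it must point.
- dish_grip (a point): Centre of the bail's dark wooden grip, straight above the dish's middle, 100 mm above the underside: 60 mm along the dish's x, 14 mm wide (y), 18 mm high; pinch it across y.
- dish_spout (a point): Tip of the dish's spout: 82 mm to +y of the dish's centre, 24 mm above its underside (the spout's own underside is at 18 mm).
- dish_middle (a point): Lowest point of the dish's hollow, in the middle, 10 mm above the underside.
- ball_center (a point): Centre of the loose steel ball, 30 mm across, about 0.11 kg, resting in the middle of the dish; it rolls if the dish is tipped or jerked.
- gauge: Bystander: flat aluminium gauge, about 120 x 40 x 10 mm, hanging on the other stand's post. Leave it.
- offcut_a: Bystander: oak offcut 60 x 140 x 20 mm.
- offcut_b: Bystander: small oak offcut 45 x 30 x 18 mm, near the seat.
- pod: Bystander: black suction pod 110 x 110 x 39 mm.
- screwdriver: Bystander: screwdriver lying on the bench.
- glue: Bystander: white glue bottle, 56 mm wide, 130 mm tall.
- wedge: Bystander: dark wood block 50 x 50 x 30 mm.
- ball: The same ball; its origin is on its surface and turns with it: use the centre point instead.

How it is judged (in metres and radians):
On the way, in this order (a step that is already met when the one before it is completed fails the run):
1. the key hangs by its eye on the free post, flat on the stand and let go (horizontal distance between key_eye and stand_a_post below 0.009 m and z of key_eye in the frame of stand_a_post below 0.008 m and angle between key's own z axis and vertical below 0.15 rad and linear speed of key below 0.03 m/s and contact force between the fingers and key below 0.05 N), for 0.2 s.
2. the dish is lifted clear of the bench in the fingers, with the ball in its middle (height (world z) of dish above 0.03 m and contact force between the fingers and dish above 1 N and horizontal distance between ball_center and dish_middle below 0.02 m), for 0.2 s.
At the end, for the whole second after the job is handed in: Key flat on the free stand, eye round its post, let go. Dish held by the fingers only: 30 mm up, clear of the seat, level within 0.09 rad, still; spout tip within 24 mm of the chute point, 13 to 88 mm above the guides, along the chute within 0.17 rad; ball within 10 mm of the middle (all of step 1 and contact force between the fingers and dish above 1 N and contact force between dish and seat below 0.05 N and height (world z) of dish above 0.03 m and horizontal distance between dish_spout and seat_mouth below 0.024 m and z of dish_spout in the frame of seat between 0.055 and 0.13 m and angle between the y axis of dish and the y axis of seat, either way round below 0.17 rad and y of dish in the frame of seat below -0.1 m and angle between dish's own z axis and vertical below 0.09 rad and horizontal distance between ball_center and dish_middle below 0.01 m and z of ball_center in the frame of dish below 0.032 m and linear speed of dish below 0.02 m/s and linear speed of ball below 0.03 m/s); the arm keeps its last pose, push and grip.
It fails at once if the ball leaves the middle of the dish (more than 30 mm off) (horizontal distance between ball_center and dish_middle above 0.03 m).
It fails at once if the dish is tipped by more than 0.2 rad (angle between dish's own z axis and vertical above 0.2 rad).
It fails at once if a bystander is moved by more than 30 mm (distance of any of gauge, offcut_a, offcut_b, pod, screwdriver, glue, wedge from where it was at the start of the episode above 0.03 m).
It also fails if it takes over 69 s, if anything falls off the work surface, if the arm or the gripper's body presses on something with over 40 N, if the wrist force passes 120 N, or if a joint passes its speed limit or range.

## Robot

A 7-joint arm with a two-finger parallel gripper is mounted at the origin on the work surface. World frame = base frame: x ahead of the robot, y to its left, z up, the work surface at z = 0. Lengths are in mm, angles in degrees, forces in N, time in s.
With the tool pointing down it reaches from about 425 to 875 mm from the base axis. Payload 8.4 kg.
Tool frame: the origin (TCP) lies between the finger pads; the fingertips stand 19 mm ahead of it and the grasp point (between the pads) is the TCP (robot.tip_reach is the z of the fingertips in the tool frame, in mm); z points along the fingers, y is the line along which they close (so a half turn about z gives the same grasp; the last joint's range is limited). The gripper opens to 87 mm and grips with 3 to 60 N. Pads are 19 mm wide; open, the fingers measure 117 mm over their backs; the gripper's body (75 mm by 190 mm) begins 51 mm behind the grasp point.
Start: joints at [-73.637, 19.091, 2.286, 83.961, -0.768, 76.965, -3.352], TCP at [243.992, 602.439, 241.546] pointing down, gripper open.
Joint ranges: [-147.57, 147.57], [-21.85, 119.76], [-74.77, 79.35], [14.55, 137.4], [-85.83, 265.84], [4.83, 119.75], [-152.11, 152.11]. Speed limits (degrees/s): [127.2, 127.2, 159.86, 159.86, 180, 180, 180].

## Interface

Orientations are given as a 3x3 rotation matrix whose columns are the frame's x, y, z axes.
In Python, from workcell import robot gives the robot as it stands.
- The arm moves only by the tool send_path, called after ">>>" as name(argument=value, ...), one argument or row to a line, values as JSON. Schema: {"type":"object","properties":{"rows":{"type":"object","properties":{"dx":{"type":"array","items":{"type":"number"},"minItems":1,"maxItems":10},"dy":{"type":"array","items":{"type":"number"},"minItems":1,"maxItems":10},"dz":{"type":"array","items":{"type":"number"},"minItems":1,"maxItems":10},"ax":{"type":"array","items":{"type":"number"},"minItems":1,"maxItems":10},"ay":{"type":"array","items":{"type":"number"},"minItems":1,"maxItems":10},"az":{"type":"array","items":{"type":"number"},"minItems":1,"maxItems":10},"finger_gap":{"type":"array","items":{"type":"number"},"minItems":1,"maxItems":10}},"additionalProperties":false,"required":["dx","dy","dz","ax","ay","az","finger_gap"]},"grip_force":{"type":"number"},"only":{"type":"string"},"quiet":{"type":"boolean"},"lines":{"type":"string"}},"required":["rows"],"additionalProperties":false}. rows is an object with one list for each field, all of the same length, 1 to 10, a row being the entries at one place: dx, dy, dz (the shift in a scale on which 1.0 is 600 mm), ax, ay, az (a rotation vector in a scale on which 1.0 is 120 degrees), finger_gap (the finger opening in mm); each row is the pose to reach, as a shift and turn from the pose commanded when the call began, along the tool's axes at that moment; what a row does not reach only later rows make up. A row lasts 1/10 s, in which the tool goes at most 50 mm and 8.59 degrees, less where a joint would pass 70% of its speed; a pose out of reach is approached as far as the arm can. The fingers move at their own pace and stop on an object; grip_force is the grip in N (left out, the last holds). Time passes only in rows, so rows that do not move let the fingers close. The tool returns the time, the measured TCP pose, the force, the opening and the grip force at its end. only (a regular expression) keeps the lines of the reply that match it, lines (a string "A,B") keeps lines A to B, and quiet returns only ok. No shift or turn number may pass 1 either way. Input that does not fit is refused with a message, and nothing moves.
- robot.observe(): the state, without advancing time (a new reading comes with each control period).
- robot.grab_frame(name): name is "side" or "top" or "wrist"; returns a dict with "image" (384x512x3 uint8, red, green, blue), "intrinsics" (3x3 intrinsics, pixels), "rvec" (rotation vector, rad) and "tvec" (3), from world to camera coordinates, as OpenCV has them. Camera axes: x right, y down, z forward; pixel columns grow to the right and rows downward; lengths in mm; the calibration is good to about 2 mm. A picture is of the moment at which its call begins. There is no depth.
- robot.close_job(): hands the job in; it is judged then, once.
The state is a dict: "clock": time; "q": joint angles; "joint_velocities": joint speeds; "effort": joint torques, N m; "tcp_pos": TCP position; "ee_rot": TCP orientation; "ft_force": force on the tool from outside, world axes, zero at the start; "moment": the same for the moment, N m; "width": finger opening in mm; "grip_force": force on a finger pad.
Only numpy, scipy, OpenCV 4.12 (cv2) and the standard library are available. Lean on these libraries where they do the work, as an engineer would, in place of code of your own. Each camera call takes 0.05 s, during which the arm holds its last target. There are 200 camera calls.

## Working session

There is one attempt and no reset: what is moved stays moved. The work goes in short steps, Python scripts to look and compute and a tool call to move; the robot and the scene stay as the last step left them, time stands still between calls to the robot, and variables do not carry over. Pictures are saved under pics/ and viewed, at most 11 in all, crops included, and the job is handed in when it is done.

```bash
mkdir -p pics; ls; python3 - <<'E'
from workcell import robot
import cv2,numpy as np,pickle
s=robot.observe();print(s['clock'],s['tcp_pos'],np.round(s['ee_rot'],3),s['width'])
for n in ['top','side']:
    f=robot.grab_frame(n);pickle.dump(f,open(f'{n}.pkl','wb'))
    im=cv2.cvtColor(f['image'],cv2.COLOR_RGB2BGR)
    cv2.imwrite(f'pics/{n}0.png',cv2.resize(im,(800,600),interpolation=cv2.INTER_CUBIC))
    R=cv2.Rodrigues(f['rvec'])[0];print(n,f['intrinsics'].tolist(),(-R.T@np.ravel(f['tvec'])).round(),R.round(2).tolist())
E
```

```text
pics
0.0 [243.87970125 602.01388391 240.65758262] [[-0.927  0.375 -0.   ]
 [ 0.375  0.927 -0.002]
 [-0.    -0.002 -1.   ]] 87.359263817882
top [[373.25335307846905, 0.0, 253.42309736477878], [0.0, 373.25335307846905, 195.19273539008466], [0.0, 0.0, 1.0]] [ 439.   91. 1019.] [[0.01, -1.0, -0.04], [-0.99, 0.0, -0.14], [0.14, 0.04, -0.99]]
side [[381.0380354855228, 0.0, 259.98080034691856], [0.0, 381.0380354855228, 195.57879580535163], [0.0, 0.0, 1.0]] [ 277. -550.  659.] [[0.89, -0.45, -0.02], [-0.29, -0.53, -0.8], [0.34, 0.72, -0.61]]
```

View pics/top0.png

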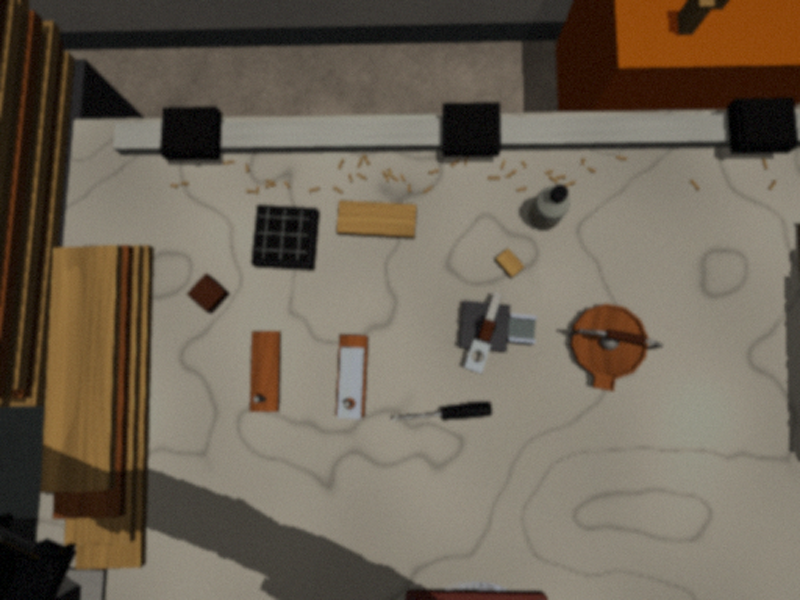

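View pics/side0.png

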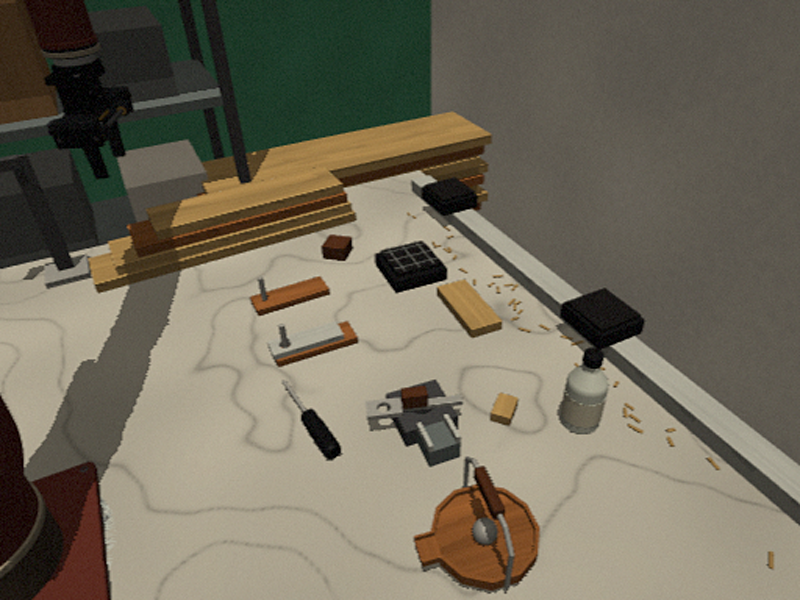

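The top view shows the free stand at (265,371) with its post at (259,399). The gauge stand is at (352,376) and the seat at (484,326), its chute pointing right (-y). The key grip is at (486,330) and the eye at (478,356). The dish is at (609,341) with its spout pointing down (-x). The side view agrees. Next I'll enlarge both.

```bash
cat > h.py <<'E'
import cv2,numpy as np,pickle
def crops(f,name,boxes,k):  # boxes x,y,w,h in native pixels, ticks every 10 px
    out=[]
    for x,y,w,h in boxes:
        im=cv2.cvtColor(f['image'],cv2.COLOR_RGB2BGR)[y:y+h,x:x+w]
        im=cv2.resize(im,None,fx=k,fy=k,interpolation=cv2.INTER_CUBIC)
        im=cv2.convertScaleAbs(im,alpha=1.5)
        for c in range(-(-x//10)*10,x+w,10):
            cv2.line(im,(int((c-x+.5)*k),0),(int((c-x+.5)*k),8),(0,0,255),1);cv2.putText(im,str(c),(int((c-x+.5)*k)-10,20),0,.35,(0,0,255),1)
        for r in range(-(-y//10)*10,y+h,10):
            cv2.line(im,(0,int((r-y+.5)*k)),(8,int((r-y+.5)*k)),(0,0,255),1);cv2.putText(im,str(r),(10,int((r-y+.5)*k)+4),0,.35,(0,0,255),1)
        out.append(im)
    H=max(i.shape[0] for i in out)
    o=np.hstack([cv2.copyMakeBorder(i,0,H-i.shape[0],0,4,0) for i in out]);print(o.shape);cv2.imwrite(f'pics/{name}.png',o)
def P(f): 
    return f['intrinsics']@np.c_[cv2.Rodrigues(f['rvec'])[0],np.ravel(f['tvec'])]
def tri(f,a,g,b):
    X=cv2.triangulatePoints(P(f),P(g),np.array(a,float),np.array(b,float)).ravel();X=X[:3]/X[3]
    e=P(f)@np.r_[X,1];return X.round(1),(e[:2]/e[2]-a).round(2)
def onz(f,uv,z):
    p=P(f);M=np.c_[p[:,:2],-np.array([uv[0],uv[1],1.])]
    return np.linalg.solve(M,-(p[:,2]*z+p[:,3]))[:2].round(1)
E
python3 - <<'E'
from h import *
t=pickle.load(open('top.pkl','rb'));s=pickle.load(open('side.pkl','rb'))
crops(t,'topc',[(154,205,34,64),(285,183,68,64),(353,185,78,70)],4.3)
crops(s,'sidec',[(155,170,62,36),(228,235,76,66),(262,285,92,100)],3.4)
E
```

```text
(301, 785, 3)
(337, 794, 3)
```

View pics/topc.png

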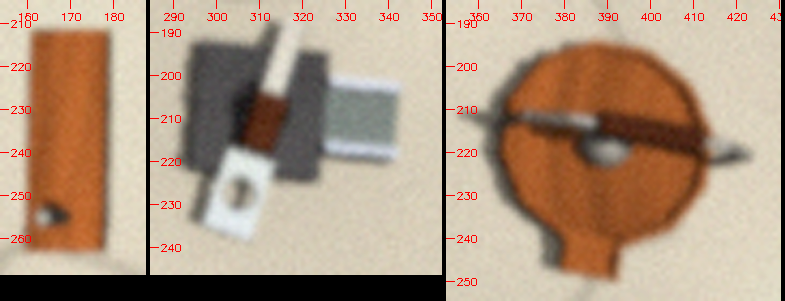

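View pics/sidec.png

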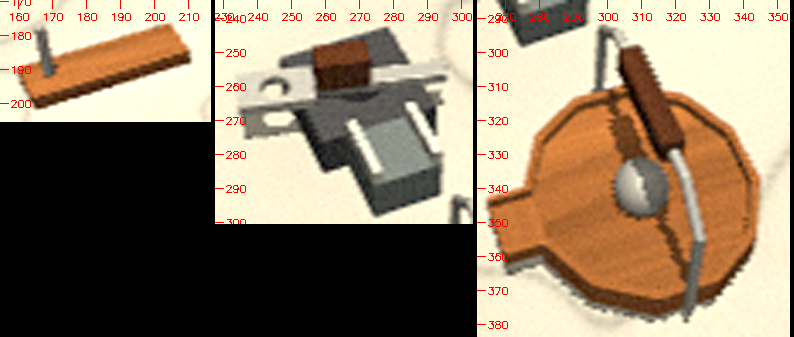

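Top crop: stand corners (160.5,212)-(178.5,262), post tip (163.5,254.5), key eye (305.5,227), key grip (311,211), chute right edge at column 342 and dish bail grip (401,214.5). Side crop: post tip (167,178), post foot (169.5,191), key eye (265,260) and bail grip (313,313). I'll triangulate these.

```bash
python3 - <<'E'
from h import *
from workcell import robot
t=pickle.load(open('top.pkl','rb'));s=pickle.load(open('side.pkl','rb'))
for n,a,b in [('post tip',(163.5,254.5),(167,178)),('post foot',(166.5,254),(169.5,191.5)),('stand far L',(160.5,212),(204,176.5)),('stand far R',(179,212),(210,187)),('stand near R',(178,262.5),(166,201)),
 ('eye',(305.5,227),(265,260)),('grip top',(311,210.5),(267,250)),('bail grip',(401,214.5),(313,313)),('ball',(389,217),(310,340)),
 ('chute gd +x end',(342,201.5),(293,281)),('chute gd -x end',(341.5,219),(278,286)),
 ('spout',(386,248),(266,352))]: print(n,*tri(t,a,s,b))
for n,uv,z in [('seat TL',(294,193),30),('seat TR',(325.5,195),30),('seat BR',(323.5,224.5),30),('gauge eye',(223,258),24),('eye38',(305.5,227),38),('chuteR +x',(342,201.5),42),('chuteR -x',(341.5,219),42),('chuteL +x',(326,200.5),42),('chuteL -x',(325,219),42)]: print(n,onz(t,uv,z))
w=robot.grab_frame('wrist');T=robot.observe()
R=cv2.Rodrigues(w['rvec'])[0];c=-R.T@np.ravel(w['tvec']);E=np.array(T['ee_rot'])
print('wrist cam in tool',(E.T@(c-T['tcp_pos'])).round(1),'\n',(R@E).round(3),w['intrinsics'][0][0])
E
```

```text
post tip [425.5 358.4  59.6] [ 0.   -0.02]
post foot [425.9 364.7   8.3] [-0.02  0.08]
stand far L [539.4 384.9  11.5] [-0.03  0.1 ]
stand far R [539.8 335.8   3.4] [-0.07  0.26]
stand near R [404.6 333.7   2.5] [ 0.09 -0.41]
eye [519.3 -15.4  29.9] [ 2.73 -7.82]
grip top [541.4 -20.5  58.9] [ 0.28 -0.83]
bail grip [ 524.3 -230.8  104.7] [-0.11  0.31]
ball [ 525.3 -228.9   20.1] [-0.13  0.38]
chute gd +x end [ 563.8 -103.8   32.6] [-0.29  0.81]
chute gd -x end [ 522.7 -102.4   36.6] [ 0.43 -1.25]
spout [ 442.5 -215.4   24.8] [-0.28  0.94]
seat TL [589.2  21.3]
seat TR [583.8 -62.1]
seat BR [505.4 -55.1]
gauge eye [416.7 209.4]
eye38 [498.2  -7.1]
chuteR +x [ 564.8 -102.8]
chuteR -x [ 518.9 -100.2]
chuteL +x [567.4 -61.3]
chuteL -x [518.9 -57.6]
wrist cam in tool [  75.8   -0.3 -143.5] 
 [[ 0.001  1.     0.001]
 [-0.961  0.001 -0.278]
 [-0.278 -0.     0.961]] 306.37931336551463
```

Units first: shifts go in shares of 600 mm and turns go in shares of 120 degrees. So -281 mm / 600 = -0.4683, -146 mm / 600 = -0.2433, -5 degrees / 120 = -0.0417.

>>> send_path(
  rows={"dx":[-0.0333,-0.1,-0.175,-0.25,-0.325,-0.4,-0.45,-0.4683,-0.4683,-0.4683],"dy":[-0.0167,-0.05,-0.0917,-0.13,-0.1683,-0.2083,-0.2333,-0.2433,-0.2433,-0.2433],"dz":[0.0033,0.0083,0.0133,0.0183,0.0233,0.0283,0.0333,0.0333,0.0333,0.0333],"ax":[0,0,0,0,0,0,0,0,0,0],"ay":[0,0,0,0,0,0,0,0,0,0],"az":[-0.0083,-0.0167,-0.025,-0.0333,-0.0417,-0.0417,-0.0417,-0.0417,-0.0417,-0.0417],"finger_gap":[87,87,87,87,87,87,87,87,87,87]},
)

```text
clock: 1.15
tcp_pos: [448.6, 363.0, 221.5]
ee_rot: [[-0.956, 0.292, -0.001], [0.292, 0.956, 0.001], [0.001, 0.0, -1.0]]
ft_force: [-0.2, 0.5, 0.7]
width: 87.3
grip_force: 0.0
```

```bash
python3 - <<'E'
from h import *
from workcell import robot
w=robot.grab_frame('wrist');pickle.dump(w,open('w1.pkl','wb'))
for q in [(425.5,361,14),(473,361,14),(541,385,14),(541,335,14),(404,335,14)]:
    e=P(w)@np.r_[q,1];print(q,(e[:2]/e[2]).round())
E
```

```text
(425.5, 361, 14) [244. 155.]
(473, 361, 14) [255. 193.]
(541, 385, 14) [290. 238.]
(541, 335, 14) [251. 249.]
(404, 335, 14) [216. 144.]
```

Scaled: -339 mm / 600 = -0.565, -200 mm / 600 = -0.3333.

>>> send_path(
  rows={"dx":[-0.0167,-0.05,-0.09,-0.13,-0.17,-0.21,-0.25,-0.29,-0.32,-0.3333],"dy":[-0.0283,-0.085,-0.1517,-0.22,-0.2883,-0.3567,-0.425,-0.4933,-0.5433,-0.565],"dz":[0.0033,0.0067,0.0133,0.0167,0.02,0.0233,0.0267,0.03,0.0333,0.0333],"ax":[0,0,0,0,0,0,0,0,0,0],"ay":[0,0,0,0,0,0,0,0,0,0],"az":[0,0,0,0,0,0,0,0,0,0],"finger_gap":[87,87,87,87,87,87,87,87,87,87]},
)

```text
clock: 2.2
tcp_pos: [541.4, -24.5, 201.5]
ee_rot: [[-0.955, 0.296, 0.0], [0.296, 0.955, -0.001], [-0.0, -0.001, -1.0]]
ft_force: [0.2, 0.4, 0.3]
width: 86.7
grip_force: 0.0
```

>>> send_path(
  rows={"dx":[0,0],"dy":[0,0],"dz":[0,0],"ax":[0,0],"ay":[0,0],"az":[0,0],"finger_gap":[87,87]},
)

```text
clock: 2.4
tcp_pos: [541.2, -19.8, 201.5]
ee_rot: [[-0.956, 0.292, -0.0], [0.292, 0.956, 0.0], [0.0, 0.0, -1.0]]
ft_force: [0.6, 1.4, 0.6]
width: 87.3
grip_force: 0.0
```

```bash
python3 - <<'E'
from h import *
from workcell import robot
w=robot.grab_frame('wrist');pickle.dump(w,open('w2.pkl','wb'))
for q in [(498,-7,38),(541,-20,62),(547,-17,30),(543,-80,42)]:
    e=P(w)@np.r_[q,1];print(q,(e[:2]/e[2]).round())
w1=pickle.load(open('w1.pkl','rb'))
crops(w1,'w1c',[(200,125,100,140)],4.2)
crops(w,'w2c',[(160,70,190,150)],4.2)
E
```

```text
(498, -7, 38) [251. 138.]
(541, -20, 62) [251. 188.]
(547, -17, 30) [255. 185.]
(543, -80, 42) [196. 202.]
(588, 424, 3)
(630, 802, 3)
```

View pics/w1c.png

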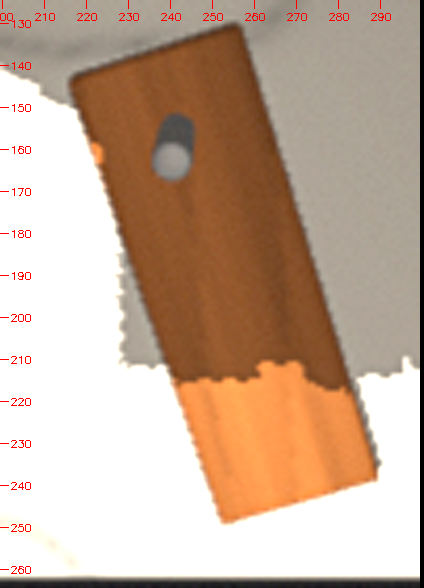

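View pics/w2c.png

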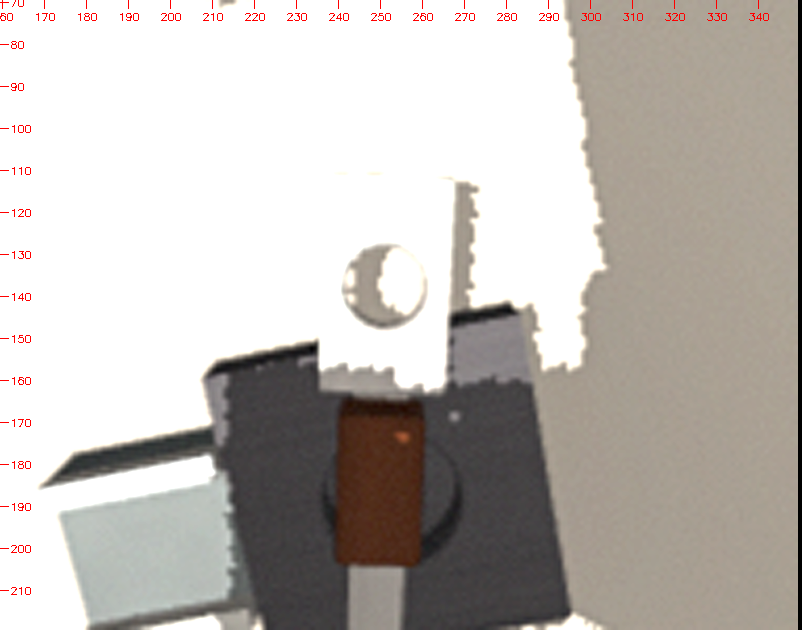

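The wrist views are clear. Stand corners are (217,143), (255,130), (289,238) and (253,248.5), with the post tip at (240.3,162.5). The key eye is at (251.5,137.5), its grip top at (249.7,185), the seat top corners at (209,160) and (284,144.5), and the guides are on the left.

```bash
python3 - <<'E'
from h import *
t=pickle.load(open('top.pkl','rb'));s=pickle.load(open('side.pkl','rb'))
w1=pickle.load(open('w1.pkl','rb'));w2=pickle.load(open('w2.pkl','rb'))
c=[onz(w1,u,14) for u in [(217,143),(255,130),(289,238),(253,248.5)]]
print('stand',c,'centre',np.mean(c,0)); d=c[2]+c[3]-c[0]-c[1];print('yaw',np.degrees(np.arctan2(d[1],d[0])),np.linalg.norm(d)/2)
print('tip',onz(w1,(240.3,162.5),64),'foot',onz(w1,(241.5,157),14))
e=onz(w2,(251.5,137.5),38);g=onz(w2,(249.7,185),62);print('eye',e,'grip',g,'yaw',np.degrees(np.arctan2(*(g-e)[::-1])),np.linalg.norm(g-e))
print('bar centre',onz(w2,(249.7,208),38))
for n,a,f,b in [('tip/top',(240.3,162.5),t,(163.5,254.5)),('tip/side',(240.3,162.5),s,(167,178)),]: print(n,*tri(w1,a,f,b))
for n,a,f,b in [('grip/side',(249.7,185),s,(266.5,250)),('eye/side',(251.5,137.5),s,(245.5,260))]: print(n,*tri(w2,a,f,b))
for n,uv,z in [('seat-x+y... A',(209,160),30),('B',(284,144.5),30),('C',(295,216),30),('cup',(254,188),30),('gd end in',(212,178),42),('gd end out',(170,186),42)]: print(n,onz(w2,uv,z))
E
```

```text
stand [array([403.2, 336.3]), array([401.9, 381.8]), array([540.4, 384.4]), array([541.1, 337.4])] centre [471.65  359.975]
yaw 0.7669382154072454 138.21238186211826
tip [424.3 359.2] foot [426.6 358.2]
eye [497.3  -6. ] grip [537.4 -20. ] yaw -19.24548284410905 42.47363888342977
bar centre [567.2 -29.2]
tip/top [425.4 358.8  58.3] [0.12 0.13]
tip/side [425.4 358.7  59.4] [0.08 0.35]
grip/side [540.7 -20.8  59.3] [0.24 2.67]
eye/side [497.4  -6.   36.4] [-0.  -0.1]
seat-x+y... A [507.3 -55.1]
B [514.5  23.5]
C [593.   14.7]
cup [549.6 -19.1]
gd end in [524.1 -56. ]
gd end out [519.6 -99.8]
```

Scaled: 145 mm / 600 = 0.2417, 140 mm / 600 = 0.2333, 1.5 degrees / 120 = 0.0125.

>>> send_path(
  rows={"dx":[0.0033,0.0033,0.0033,0.0033,0.0033,0.0033,0.0033,0.0033,0.0033,0.0033],"dy":[0,0,0,0,0,0,0,0,0,0],"dz":[0.0333,0.1,0.1667,0.2167,0.2333,0.2417,0.2417,0.2417,0.2417,0.2417],"ax":[0,0,0,0,0,0,0,0,0,0],"ay":[0,0,0,0,0,0,0,0,0,0],"az":[0.0125,0.0125,0.0125,0.0125,0.0125,0.0125,0.0125,0.0125,0.0125,0.0125],"finger_gap":[60,60,60,60,60,60,60,15,15,15]},
  grip_force=25,
)

```text
clock: 3.45
tcp_pos: [540.2, -20.4, 57.5]
ee_rot: [[-0.948, 0.318, 0.002], [0.318, 0.948, 0.0], [-0.001, 0.001, -1.0]]
ft_force: [0.1, -0.3, 0.2]
width: 43.7
grip_force: 0.0
```

>>> send_path(
  rows={"dx":[0,0,0,0],"dy":[0,0,0,0],"dz":[0,0,0,0],"ax":[0,0,0,0],"ay":[0,0,0,0],"az":[0,0,0,0],"finger_gap":[10,10,10,10]},
  grip_force=25,
)

```text
clock: 3.85
tcp_pos: [539.5, -20.5, 56.6]
ee_rot: [[-0.948, 0.318, -0.0], [0.318, 0.948, 0.0], [0.0, 0.0, -1.0]]
ft_force: [0.2, 0.1, 1.2]
width: 19.8
grip_force: 25.0
```

Scaled: 289 mm / 600 = 0.4817, 249 mm / 600 = 0.415, -19.3 degrees / 120 = -0.1608.

>>> send_path(
  rows={"dx":[0,0,0.005,0.03,0.07,0.11,0.15,0.19,0.23,0.2667],"dy":[0,0,0.0083,0.0567,0.125,0.1967,0.27,0.3433,0.415,0.4817],"dz":[-0.025,-0.0667,-0.1,-0.1083,-0.1083,-0.1083,-0.1083,-0.1083,-0.1083,-0.1083],"ax":[0,0,0,0,0,0,0,0,0,0],"ay":[0,0,0,0,0,0,0,0,0,0],"az":[0,0,0,0,-0.025,-0.0583,-0.0917,-0.1167,-0.1417,-0.1608],"finger_gap":[10,10,10,10,10,10,10,10,10,10]},
  grip_force=30,
)

```text
clock: 4.85
tcp_pos: [479.1, 306.7, 122.8]
ee_rot: [[-1.0, -0.016, 0.001], [-0.016, 1.0, 0.001], [-0.001, 0.001, -1.0]]
ft_force: [0.6, -0.2, -0.2]
width: 19.5
grip_force: 30.0
```

>>> send_path(
  rows={"dx":[0.025,0.0417,0.0458,0.0458,0.0458],"dy":[0.045,0.0733,0.0812,0.0812,0.0812],"dz":[0,0,0,0,0],"ax":[0,0,0,0,0],"ay":[0,0,0,0,0],"az":[0,0,0,0,0],"finger_gap":[10,10,10,10,10]},
  grip_force=30,
)

```text
clock: 5.35
tcp_pos: [452.7, 351.2, 122.0]
ee_rot: [[-1.0, -0.011, 0.001], [-0.011, 1.0, -0.001], [-0.001, -0.001, -1.0]]
ft_force: [0.8, 0.1, -0.5]
width: 20.0
grip_force: 30.0
```

```bash
python3 - <<'E'
from workcell import robot
s=robot.observe();print(s['tcp_pos'],s['ee_rot'])
E
```

```text
[452.67667859 351.19809913 121.95008374] [[-9.99935922e-01 -1.13022348e-02  6.40676440e-04]
 [-1.13025859e-02  9.99935974e-01 -5.47129526e-04]
 [-6.34451633e-04 -5.54335768e-04 -9.99999645e-01]]
```

Scaled: 20 mm / 600 = 0.0333, -16.5 mm / 600 = -0.0275.

>>> send_path(
  rows={"dx":[-0.0133,-0.0233,-0.0275,-0.0275,-0.0275],"dy":[0.0067,0.0117,0.0133,0.0133,0.0133],"dz":[0.0133,0.0267,0.0333,0.0333,0.0333],"ax":[0,0,0,0,0],"ay":[0,0,0,0,0],"az":[0,0,0,0,0],"finger_gap":[10,10,10,10,10]},
  grip_force=30,
)

```text
clock: 5.85
tcp_pos: [468.0, 360.6, 101.2]
ee_rot: [[-1.0, -0.013, -0.001], [-0.013, 1.0, -0.001], [0.001, -0.001, -1.0]]
ft_force: [0.0, -0.0, -1.1]
width: 19.5
grip_force: 30.0
```

```bash
python3 - <<'E'
from h import *
from workcell import robot
w=robot.grab_frame('wrist');pickle.dump(w,open('w3.pkl','wb'));s=robot.observe();print(s['tcp_pos'])
for q in [(424.5,359,64),(424.5,359,80)]:
    e=P(w)@np.r_[q,1];print(q,(e[:2]/e[2]).round(1))
crops(w,'w3c',[(200,60,110,110)],5)
E
```

```text
[468.05312075 360.76056066 101.46989868]
(424.5, 359, 64) [249.8 162.6]
(424.5, 359, 80) [249.7 167.8]
(550, 554, 3)
```

View pics/w3c.png

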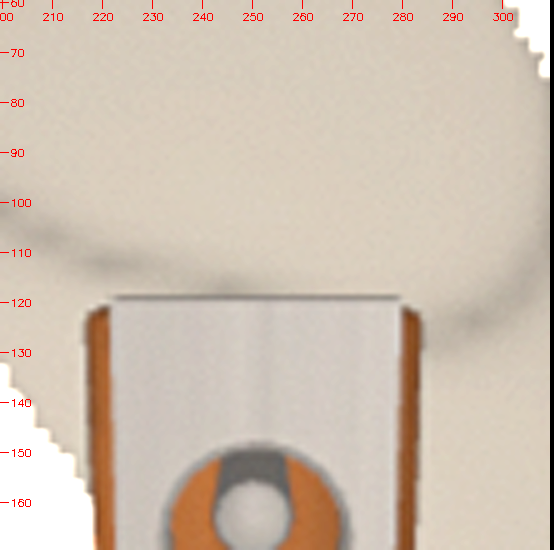

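```bash
python3 - <<'E'
from h import *
w=pickle.load(open('w3.pkl','rb'))
print('post',onz(w,(250.2,163.2),64),onz(w,(250.2,163.2),59),'eye',onz(w,(250.9,166.7),82.5))
E
```

```text
post [424.8 359.2] [425.7 359.2] eye [423.4 359.6]
```

Seen through the eye, the post tip is at (250.2,163.2) and the hole's centre at (250.9,166.7), so the eye is about 1.5 mm off in x. I'll correct that and lower.

Scaled: 59 mm / 600 = 0.0983, -1.4 mm / 600 = -0.0023.

>>> send_path(
  rows={"dx":[-0.0023,-0.0023,-0.0023,-0.0023,-0.0023,-0.0023,-0.0023,-0.0023,-0.0023,-0.0023],"dy":[-0.0007,-0.0007,-0.0007,-0.0007,-0.0007,-0.0007,-0.0007,-0.0007,-0.0007,-0.0007],"dz":[0,0.0167,0.0333,0.05,0.0667,0.08,0.09,0.0967,0.0983,0.0983],"ax":[0,0,0,0,0,0,0,0,0,0],"ay":[0,0,0,0,0,0,0,0,0,0],"az":[0,0,0,0,0,0,0,0,0,0],"finger_gap":[10,10,10,10,10,10,10,10,10,10]},
  grip_force=30,
)

```text
clock: 6.9
tcp_pos: [469.5, 360.6, 42.6]
ee_rot: [[-1.0, -0.013, 0.0], [-0.013, 1.0, 0.0], [-0.0, 0.0, -1.0]]
ft_force: [-0.0, -0.0, -0.8]
width: 19.5
grip_force: 30.0
```

Scaled: 2 mm / 600 = 0.0033, 1 mm / 600 = 0.0017.

>>> send_path(
  rows={"dx":[0,0,0],"dy":[0,0,0],"dz":[0.0017,0.0033,0.0033],"ax":[0,0,0],"ay":[0,0,0],"az":[0,0,0],"finger_gap":[10,10,10]},
  grip_force=30,
)

```text
clock: 7.2
tcp_pos: [469.6, 360.6, 40.7]
ee_rot: [[-1.0, -0.013, 0.0], [-0.013, 1.0, 0.0], [-0.0, 0.0, -1.0]]
ft_force: [0.3, -0.2, 0.4]
width: 19.7
grip_force: 30.0
```

Now release it and lift clear. Neighbouring things are low enough for the opening used.

Scaled: -180 mm / 600 = -0.3, -160 mm / 600 = -0.2667.

>>> send_path(
  rows={"dx":[0,0,0,0,0,0,0,0,0,0],"dy":[0,0,0,0,0,0,0,0,0,0],"dz":[0,0,0,0,-0.0167,-0.05,-0.1167,-0.2,-0.2667,-0.3],"ax":[0,0,0,0,0,0,0,0,0,0],"ay":[0,0,0,0,0,0,0,0,0,0],"az":[0,0,0,0,0,0,0,0,0,0],"finger_gap":[26,32,40,40,40,40,40,40,60,60]},
)

```text
clock: 8.2
tcp_pos: [470.6, 361.2, 225.8]
ee_rot: [[-1.0, -0.013, 0.004], [-0.013, 1.0, 0.004], [-0.004, 0.004, -1.0]]
ft_force: [0.5, 0.5, 0.1]
width: 48.9
grip_force: 0.0
```

```bash
python3 - <<'E'
from h import *
from workcell import robot
w=robot.grab_frame('wrist');pickle.dump(w,open('w4.pkl','wb'));s=robot.observe();print(s['tcp_pos'])
crops(w,'w4c',[(200,100,110,150)],4)
E
```

```text
[471.24957053 361.76766779 227.84794707]
(600, 444, 3)
```

View pics/w4c.png

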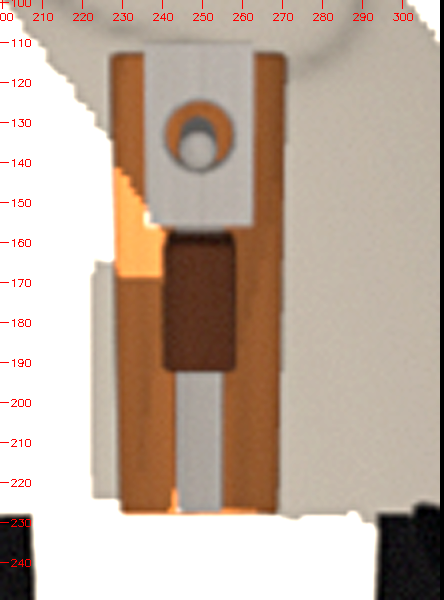

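The eye is round the post at (249,134), and the key lies flat and central on the stand. Next is the dish, starting with a joint check for the wrist turn.

```bash
python3 - <<'E'
from workcell import robot
import numpy as np
s=robot.observe();print(s['q'].round(1) if hasattr(s['q'],'round') else s['q'],s['clock'])
E
```

```text
[-53.   12.7  13.2  94.2  -3.1  73.   51.5] 8.25
```

Scaled: -420 mm / 600 = -0.7, -105 mm / 600 = -0.175, 76 degrees / 120 = 0.6333.

>>> send_path(
  rows={"dx":[-0.0033,-0.0083,-0.0133,-0.02,-0.0267,-0.0333,-0.04,-0.0467,-0.0533,-0.06],"dy":[-0.0333,-0.1,-0.175,-0.25,-0.325,-0.4,-0.475,-0.55,-0.625,-0.7],"dz":[0,0,0,0,0,0,0,0,0,0],"ax":[0,0,0,0,0,0,0,0,0,0],"ay":[0,0,0,0,0,0,0,0,0,0],"az":[0.0333,0.1,0.1667,0.2333,0.3,0.3667,0.4333,0.5,0.5667,0.6333],"finger_gap":[60,60,60,60,60,60,60,60,60,60]},
)

```text
clock: 9.25
tcp_pos: [510.7, -60.8, 221.2]
ee_rot: [[-0.249, 0.968, 0.001], [0.968, 0.249, 0.001], [0.0, 0.001, -1.0]]
ft_force: [1.2, 1.0, 1.2]
width: 59.8
grip_force: 0.0
```

```bash
python3 - <<'E'
from workcell import robot
import numpy as np
s=robot.observe();E=np.array(s['ee_rot']);print((E.T@(np.array([524.5,-231,222])-s['tcp_pos'])).round(1), np.degrees(np.arctan2(E[1,1],E[0,1])))
E
```

```text
[-168.3  -29.    -0.9] 14.423054948555748
```

Scaled: -168 mm / 600 = -0.28, -165 mm / 600 = -0.275, 24 degrees / 120 = 0.2.

>>> send_path(
  rows={"dx":[-0.0667,-0.1333,-0.2,-0.25,-0.275,-0.28,-0.28,-0.28],"dy":[-0.0117,-0.0233,-0.035,-0.0433,-0.0475,-0.0483,-0.0483,-0.0483],"dz":[0,0,0,0,0,0,0,0],"ax":[0,0,0,0,0,0,0,0],"ay":[0,0,0,0,0,0,0,0],"az":[0.05,0.1,0.15,0.1833,0.2,0.2,0.2,0.2],"finger_gap":[60,60,60,60,60,60,60,60]},
)

```text
clock: 10.05
tcp_pos: [526.0, -226.9, 220.5]
ee_rot: [[0.158, 0.988, -0.0], [0.988, -0.158, 0.001], [0.001, -0.0, -1.0]]
ft_force: [0.3, 1.1, 0.1]
width: 60.2
grip_force: 0.0
```

```bash
python3 - <<'E'
from h import *
from workcell import robot
w=robot.grab_frame('wrist');pickle.dump(w,open('w5.pkl','wb'));s=robot.observe();print(s['tcp_pos'],s['q'])
for q in [(525,-231,105),(525,-231,25),(443,-215,24)]:
    e=P(w)@np.r_[q,1];print(q,(e[:2]/e[2]).round(1))
crops(w,'w5c',[(120,90,210,170)],3.5)
E
```

```text
[ 526.04536059 -226.93257284  220.51114884] [-19.71683167  13.17085185  45.28830717  98.43998634  -9.82597187
  72.47961424  18.73219376]
(525, -231, 105) [249.9 200.2]
(525, -231, 25) [250.1 179.4]
(443, -215, 24) [176.7 176.7]
(595, 739, 3)
```

View pics/w5c.png

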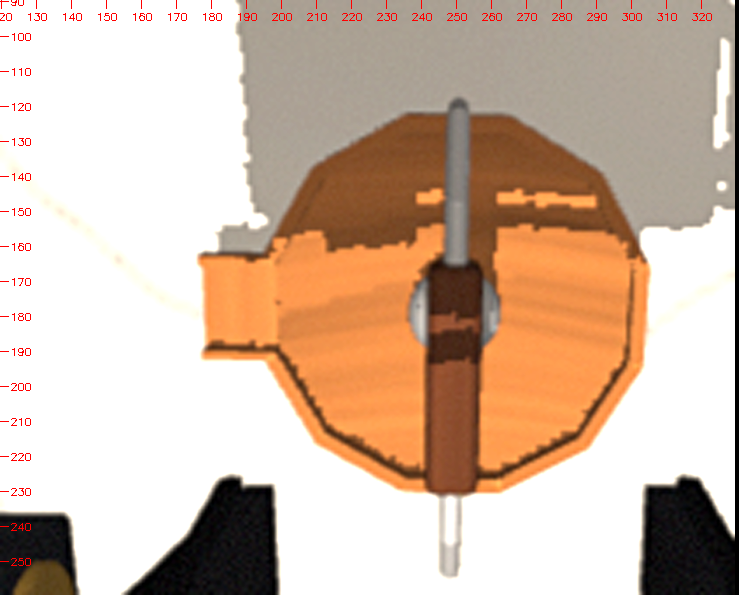

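The wrist view shows the bail grip from (250,166) to (249,230), with the ball at (249.5,178), centred below it. The spout points left, with its tip at column 178.

```bash
python3 - <<'E'
from h import *
w=pickle.load(open('w5.pkl','rb'));s=pickle.load(open('side.pkl','rb'));t=pickle.load(open('top.pkl','rb'))
a=onz(w,(250,166),109);b=onz(w,(249,230),109);print(a,b,(a+b)/2,np.degrees(np.arctan2(*(a-b)[::-1])),np.linalg.norm(a-b))
a=onz(w,(250.5,119),99);b=onz(w,(248.5,252),99);print(a,b,(a+b)/2,np.degrees(np.arctan2(*(a-b)[::-1])))
print('grip', *tri(w,(249.5,198.5),s,(313,313)),*tri(w,(249.5,198.5),t,(401,214.5)))
print('ball',*tri(w,(249.5,178),s,(310,340)),'spout',onz(w,(178,176),24), 'dish c', onz(w,(250,174),28))
from workcell import robot
E=np.array(robot.observe()['ee_rot']);p=robot.observe()['tcp_pos'];print(p)
E
```

```text
[ 530. -200.] [ 520.  -257.3] [ 525.   -228.65] 80.10043753860995 58.16605539315866
[ 536.4 -162.3] [ 515.2 -283.6] [ 525.8  -222.95] 80.08635855631283
grip [ 524.4 -229.8  103.1] [-0.39 -0.15] [ 524.8 -229.   109.2] [-0.19  1.  ]
ball [ 523.9 -229.7   21.8] [-0.47 -0.19] spout [ 444.7 -214.4] dish c [ 526.  -224.1]
[ 526.04536059 -226.93257284  220.51114884]
```

Scaled: 120 mm / 600 = 0.2, -2.1 mm / 600 = -0.0035, 0.8 degrees / 120 = 0.0067.

>>> send_path(
  rows={"dx":[-0.0035,-0.0035,-0.0035,-0.0035,-0.0035,-0.0035,-0.0035,-0.0035,-0.0035,-0.0035],"dy":[-0.0012,-0.0012,-0.0012,-0.0012,-0.0012,-0.0012,-0.0012,-0.0012,-0.0012,-0.0012],"dz":[0.025,0.075,0.1333,0.175,0.195,0.2,0.2,0.2,0.2,0.2],"ax":[0,0,0,0,0,0,0,0,0,0],"ay":[0,0,0,0,0,0,0,0,0,0],"az":[0.0067,0.0067,0.0067,0.0067,0.0067,0.0067,0.0067,0.0067,0.0067,0.0067],"finger_gap":[60,60,60,60,50,40,30,24,20,18]},
  grip_force=10,
)

```text
clock: 11.1
tcp_pos: [525.1, -230.9, 101.4]
ee_rot: [[0.174, 0.985, 0.001], [0.985, -0.174, -0.0], [0.0, 0.001, -1.0]]
ft_force: [0.0, 0.7, -0.0]
width: 21.6
grip_force: 0.0
```

>>> send_path(
  rows={"dx":[0,0,0,0,0,0],"dy":[0,0,0,0,0,0],"dz":[0,0,0,0,0,0],"ax":[0,0,0,0,0,0],"ay":[0,0,0,0,0,0],"az":[0,0,0,0,0,0],"finger_gap":[16,14,12,10,8,8]},
  grip_force=10,
)

```text
clock: 11.7
tcp_pos: [524.4, -230.8, 100.6]
ee_rot: [[0.175, 0.985, -0.0], [0.985, -0.175, 0.0], [0.0, -0.0, -1.0]]
ft_force: [-3.3, 0.1, 4.4]
width: 13.7
grip_force: 10.0
```

>>> send_path(
  rows={"dx":[0,0,0],"dy":[0,0,0],"dz":[0,0,0],"ax":[0,0,0],"ay":[0,0,0],"az":[0,0,0],"finger_gap":[8,8,8]},
  grip_force=40,
)

```text
clock: 12.0
tcp_pos: [524.5, -230.8, 100.7]
ee_rot: [[0.175, 0.985, -0.0], [0.985, -0.175, 0.0], [-0.0, -0.0, -1.0]]
ft_force: [-3.7, 1.3, 4.8]
width: 13.5
grip_force: 40.0
```

Scaled: -20 mm / 600 = -0.0333, -19 mm / 600 = -0.0317.

>>> send_path(
  rows={"dx":[0,0,0,0,0,0,0,0,0,0],"dy":[0,0,0,0,0,0,0,0,0,0],"dz":[-0.0008,-0.0025,-0.005,-0.0083,-0.0133,-0.0183,-0.0233,-0.0283,-0.0317,-0.0333],"ax":[0,0,0,0,0,0,0,0,0,0],"ay":[0,0,0,0,0,0,0,0,0,0],"az":[0,0,0,0,0,0,0,0,0,0],"finger_gap":[8,8,8,8,8,8,8,8,8,8]},
)

```text
clock: 13.0
tcp_pos: [524.8, -230.8, 120.9]
ee_rot: [[0.174, 0.985, 0.0], [0.985, -0.174, -0.0], [0.0, 0.0, -1.0]]
ft_force: [0.7, -0.4, -4.3]
width: 13.7
grip_force: 40.0
```

>>> send_path(
  rows={"dx":[0,0,0,0,0,0,0,0,0,0],"dy":[0,0,0,0,0,0,0,0,0,0],"dz":[-0.0017,-0.005,-0.0117,-0.02,-0.03,-0.04,-0.05,-0.0583,-0.0633,-0.0667],"ax":[0,0,0,0,0,0,0,0,0,0],"ay":[0,0,0,0,0,0,0,0,0,0],"az":[0,0,0,0,0,0,0,0,0,0],"finger_gap":[8,8,8,8,8,8,8,8,8,8]},
)

```text
clock: 14.0
tcp_pos: [524.7, -230.8, 160.9]
ee_rot: [[0.174, 0.985, 0.0], [0.985, -0.174, -0.0], [0.0, 0.0, -1.0]]
ft_force: [-0.2, 0.7, -3.4]
width: 13.6
grip_force: 40.0
```

>>> send_path(
  rows={"dx":[0,0],"dy":[0,0],"dz":[0,0],"ax":[0,0],"ay":[0,0],"az":[0,0],"finger_gap":[8,8]},
)

```text
clock: 14.2
tcp_pos: [524.6, -230.7, 160.4]
ee_rot: [[0.174, 0.985, -0.0], [0.985, -0.174, 0.0], [-0.0, -0.0, -1.0]]
ft_force: [0.7, 1.3, -3.5]
width: 13.4
grip_force: 40.0
```

```bash
python3 - <<'E'
from h import *
from workcell import robot
f=robot.grab_frame('side');crops(f,'s6',[(240,225,130,150)],3.9)
E
```

```text
(585, 511, 3)
```

View pics/s6.png

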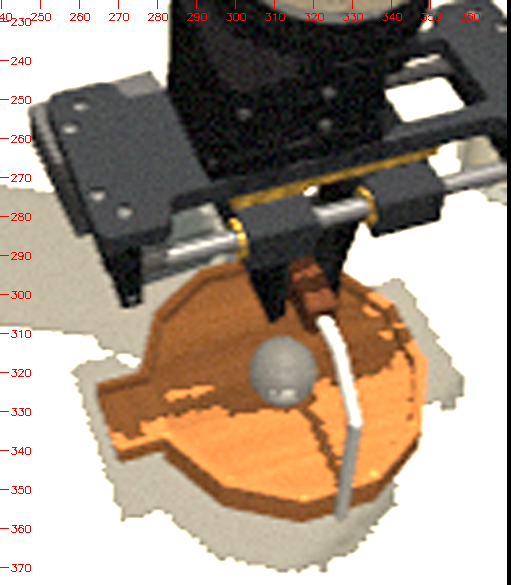

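The side view shows the dish lifted and level, with the ball at (312,320) in the middle. I'll turn it smoothly.

Scaled: 4.5 degrees / 120 = 0.0375.

>>> send_path(
  rows={"dx":[0,0,0,0,0,0,0,0,0,0],"dy":[0,0,0,0,0,0,0,0,0,0],"dz":[0,0,0,0,0,0,0,0,0,0],"ax":[0,0,0,0,0,0,0,0,0,0],"ay":[0,0,0,0,0,0,0,0,0,0],"az":[0.0042,0.0167,0.0375,0.0667,0.1,0.1333,0.1667,0.2,0.2333,0.2667],"finger_gap":[8,8,8,8,8,8,8,8,8,8]},
)

```text
clock: 15.25
tcp_pos: [524.6, -230.8, 160.5]
ee_rot: [[0.673, 0.74, -0.0], [0.74, -0.673, -0.0], [-0.0, -0.0, -1.0]]
ft_force: [-1.2, -0.5, -2.7]
width: 13.9
grip_force: 40.0
```

>>> send_path(
  rows={"dx":[0,0,0,0,0,0,0,0,0,0],"dy":[0,0,0,0,0,0,0,0,0,0],"dz":[0,0,0,0,0,0,0,0,0,0],"ax":[0,0,0,0,0,0,0,0,0,0],"ay":[0,0,0,0,0,0,0,0,0,0],"az":[0.0333,0.0667,0.1,0.1333,0.1667,0.2,0.2333,0.2667,0.3,0.3333],"finger_gap":[8,8,8,8,8,8,8,8,8,8]},
)

```text
clock: 16.25
tcp_pos: [524.7, -230.7, 160.5]
ee_rot: [[0.991, 0.134, -0.0], [0.134, -0.991, 0.0], [-0.0, -0.0, -1.0]]
ft_force: [0.4, 0.9, -2.9]
width: 13.7
grip_force: 40.0
```

>>> send_path(
  rows={"dx":[0,0,0,0,0,0,0,0,0],"dy":[0,0,0,0,0,0,0,0,0],"dz":[0,0,0,0,0,0,0,0,0],"ax":[0,0,0,0,0,0,0,0,0],"ay":[0,0,0,0,0,0,0,0,0],"az":[0.0292,0.0542,0.075,0.0917,0.1025,0.1083,0.1108,0.1108,0.1108],"finger_gap":[8,8,8,8,8,8,8,8,8]},
)

```text
clock: 17.15
tcp_pos: [524.7, -230.8, 160.6]
ee_rot: [[0.996, -0.093, 0.0], [-0.093, -0.996, 0.0], [0.0, -0.0, -1.0]]
ft_force: [-0.4, -0.2, -5.2]
width: 13.7
grip_force: 40.0
```

```bash
python3 - <<'E'
from workcell import robot
import numpy as np
s=robot.observe();E=np.array(s['ee_rot']);print((E.T@(np.array([535.2,-163.5,160.5])-s['tcp_pos'])).round(1), np.degrees(np.arctan2(E[1,0],E[0,0])),s['q'])
E
```

```text
[  4.2 -68.    0.1] -5.33374346282978 [-30.68962381  22.40773205  62.26419662 103.01679166 -21.40609086
  67.59794459 -57.15612761]
```

Scaled: -33 mm / 600 = -0.055, -28 mm / 600 = -0.0467.

>>> send_path(
  rows={"dx":[0,0.0002,0.0003,0.0005,0.0008,0.0013,0.0018,0.0023,0.0028,0.0033],"dy":[-0.0008,-0.0025,-0.005,-0.0092,-0.015,-0.0217,-0.03,-0.0383,-0.0467,-0.055],"dz":[0,0,0,0,0,0,0,0,0,0],"ax":[0,0,0,0,0,0,0,0,0,0],"ay":[0,0,0,0,0,0,0,0,0,0],"az":[0,0,0,0,0,0,0,0,0,0],"finger_gap":[8,8,8,8,8,8,8,8,8,8]},
)

```text
clock: 18.15
tcp_pos: [529.8, -197.5, 160.6]
ee_rot: [[0.996, -0.093, 0.0], [-0.093, -0.996, 0.0], [-0.0, -0.0, -1.0]]
ft_force: [-0.2, -0.3, -3.9]
width: 13.6
grip_force: 40.0
```

>>> send_path(
  rows={"dx":[0.0005,0.001,0.0015,0.002,0.0025,0.003,0.0033,0.0035,0.0037,0.0037],"dy":[-0.0083,-0.0167,-0.025,-0.0333,-0.0417,-0.0483,-0.0533,-0.0567,-0.0583,-0.0583],"dz":[0,0,0,0,0,0,0,0,0,0],"ax":[0,0,0,0,0,0,0,0,0,0],"ay":[0,0,0,0,0,0,0,0,0,0],"az":[0,0,0,0,0,0,0,0,0,0],"finger_gap":[8,8,8,8,8,8,8,8,8,8]},
)

```text
clock: 19.15
tcp_pos: [535.2, -163.4, 160.6]
ee_rot: [[0.996, -0.093, 0.0], [-0.093, -0.996, -0.0], [0.0, 0.0, -1.0]]
ft_force: [1.2, -0.2, -3.6]
width: 13.7
grip_force: 40.0
```

>>> send_path(
  rows={"dx":[0,0,0,0,0,0],"dy":[0,0,0,0,0,0],"dz":[0,0,0,0,0,0],"ax":[0,0,0,0,0,0],"ay":[0,0,0,0,0,0],"az":[0,0,0,0,0,0],"finger_gap":[8,8,8,8,8,8]},
)

```text
clock: 19.75
tcp_pos: [535.1, -163.5, 160.6]
ee_rot: [[0.996, -0.093, -0.0], [-0.093, -0.996, 0.0], [-0.0, 0.0, -1.0]]
ft_force: [0.2, 1.1, -3.0]
width: 13.6
grip_force: 40.0
```

```bash
python3 - <<'E'
from h import *
from workcell import robot
f=robot.grab_frame('side');pickle.dump(f,open('s7.pkl','wb'));g=robot.grab_frame('top');pickle.dump(g,open('t7.pkl','wb'))
crops(f,'s7',[(225,210,110,130)],3.4);crops(g,'t7',[(280,175,120,110)],3.4)
a=cv2.imread('pics/s7.png');b=cv2.imread('pics/t7.png');b=cv2.copyMakeBorder(b,0,a.shape[0]-b.shape[0],0,0,0);cv2.imwrite('pics/f7.png',np.hstack([a,b]))
E
```

```text
(442, 378, 3)
(374, 412, 3)
```

View pics/f7.png

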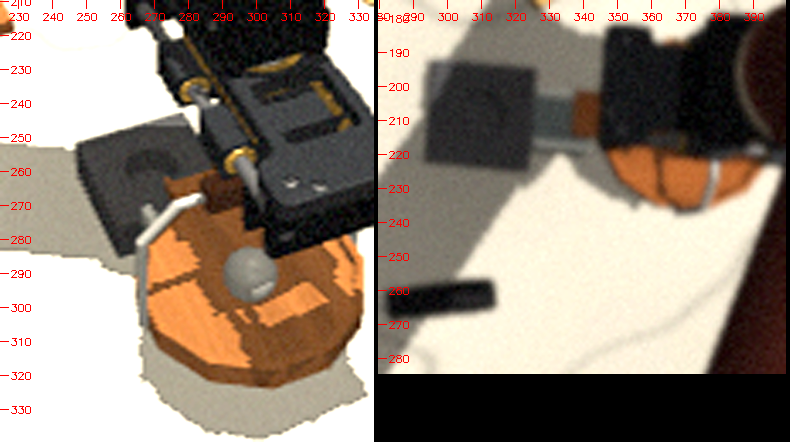

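The spout tip is at (337,208) in the top view, over the chute and parallel to it. The ball is at (298,290) in the side view, and the dish is level. One check in millimetres before handing in.

```bash
python3 - <<'E'
from h import *
from workcell import robot
g=pickle.load(open('t7.pkl','rb'));s=pickle.load(open('s7.pkl','rb'))
t=pickle.load(open('top.pkl','rb'))
sp=onz(g,(337,208),84)
q=[onz(g,u,30) for u in [(294,193.5),(326,196),(323,225),(293.5,222)]];print('seat',np.mean(q,0))
print('spout',sp,'mouth',[544.4,-81.8]); print('ball side z85',onz(s,(298,290),85),'expect',[537,-163.5])
E
```

```text
seat [546.15  -18.125]
spout [543.  -81.6] mouth [544.4, -81.8]
ball side z85 [ 535.1 -163.6] expect [537, -163.5]
```

```bash
python3 -c "
from workcell import robot
print(robot.close_job())"
```

```text
the job is handed in; nothing more can be done
None
```

I handed the job in at about 20 s: the key hangs flat by its eye on the free post, and the dish is held level and still with the ball in its middle. By my last measurement the spout tip is about 2 mm from the chute point and about 4 cm above the guides. No verdict came back.

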